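# Fit a plug-in module and tug-test its latch

## Robot

A 6-joint arm with a two-finger parallel gripper is mounted at the origin on a cart in front of the work surface, level with it; the furniture and walls round the work are solid. World frame = base frame: x ahead of the robot, y to its left, z up, the work surface at z = 0. Lengths are in m, angles in rad, forces in N, time in s.
With the tool pointing down it reaches from about 0.25 to 0.775 m from the base axis. Payload 4 kg.
Tool frame: the origin (TCP) lies at the very end of the fingers, on their centre line; the grasp point (between the pads) lies 19 mm behind it (hold_point_z is the distance from the TCP to the grasp point, in m); z points along the fingers, y is the line along which they close (so a half turn about z gives the same grasp; the last joint's range is limited). The gripper opens to 94 mm and grips with 3 to 60 N. Pads are 16 mm wide; open, the fingers measure 119 mm over their backs; the gripper's body (75 mm by 177 mm) begins 78 mm behind the grasp point.
Start: joints at [1.032, 0.087, 1.371, -0, 1.684, -0.103], TCP at [0.232, 0.499, 0.206] pointing down, gripper open.
Joint ranges: [-3.1, 3.1], [-0.76, 2.03], [0.27, 2.55], [-1.08, 4.22], [0.17, 2.65], [-2.57, 2.57]. Speed limits (rad/s): [2.79, 2.79, 3.14, 3.14, 3.14, 3.14].

## Interface

Orientations are given as a rotation vector (axis times angle).
In Python, from station import state, capture, sign_off, hold_point_z gives the robot as it stands.
- The arm moves only by the shell command python3 -m crank 'ROWS' [OPENING] [FORCE]. ROWS is JSON, a list of rows, each an object of numbers: "tx", "ty", "tz": the shift along the tool's x, y, z each as a share of 0.4 m, from -1 to 1; "rx", "ry", "rz": the turn, a rotation vector about the tool's x, y, z each as a share of 90 degrees, from -1 to 1. In form: [{"tx": .., "ty": .., "tz": .., "rx": .., "ry": .., "rz": ..}, ...]. A call has exactly 8 rows; each row is the pose to reach, as a shift and turn from the pose commanded when the call began, along the tool's axes at that moment; what a row does not reach only later rows make up. A row lasts 1/10 s, in which the tool goes at most 50 mm and 8.59 degrees, less where a joint would pass 70% of its speed; a pose out of reach is approached as far as the arm can. A call with a number of a shift or a turn outside -1 to 1 is refused whole. A call with a gripper value outside its range is refused whole. OPENING is the finger opening in mm, from 0 to 94, set as the call begins (- or left out, the last holds). The fingers move at their own pace and stop on an object; FORCE is the grip in N (left out, the last holds). Time passes only in rows, so rows that repeat a pose let the fingers close, or fill a call up. It gives the time, the measured TCP pose, the force, the opening and the grip force at its end, in the units of the state.
- state(): the state, without advancing time (a new reading comes with each control period).
- capture(name): name is "scene" or "top"; returns a dict with "color" (480x640x3 uint8, blue, green, red), "intrinsics" (3x3 intrinsics, pixels), "world_from_camera" (4x4, takes a point from camera to world coordinates). Camera axes: x right, y down, z forward; pixel columns grow to the right and rows downward; lengths in m; the calibration is good to about 2 mm. A picture is of the moment at which its call begins. There is no depth.
- sign_off(): hands the job in; it is judged then, once.
The state is a dict: "time": time; "joints": joint angles; "joint_velocities": joint speeds; "joint_torque": joint torques, N m; "ee_pos": TCP position; "tool_rot": TCP orientation; "ft_force": force on the tool from outside, world axes, zero at the start; "ft_torque": the same for the moment, N m; "width": finger opening in m; "grip_force": force on a finger pad.
Only numpy, scipy, OpenCV 4.12 (cv2) and the standard library are available. Lean on these libraries where they do the work, as an engineer would, in place of code of your own. Each camera call takes 0.05 s, during which the arm holds its last target. There are 200 camera calls.

## Task

Slide the module with the stepped ends straight up out of the slotted rack, lower it into the empty socket of the carrier, and press it down firmly until the levers at both ends stand upright, fully closed over its steps. Then take it by its top rail and give it a firm upward tug to prove it is latched; if it lifts free, press it home harder and tug again. Leave it latched and let go, with the blank panels still in the rack and the things around undisturbed.

Things in the scene. Friction and masses are not known exactly. Their poses are not given: they have to be found in the camera images.
- module: The plug-in module to fit: upright plate 10 mm thick (x), 84 wide (y), 86 tall (z up); origin at the centre of its underside. Lowest 24 mm: grey plastic with a brass-striped edge, 84 mm wide; above it an aluminium body 68 mm wide, so each end has an 8 mm step (shoulder). Black pull rail on top. 0.14 to 0.24 kg. Starts in any of the rack's three slots; may be fitted either way round.
- rail (a point): Centre of the module's black pull rail, 80 mm above its underside: where to pinch it. The rail is 12 mm thick (module x), 62 mm wide and reaches from 74 to 86 mm above the underside.
- rack: White slotted rack, fixed to the bench, 146 x 112 mm, 58 mm high. Origin: centre of its underside. Three upright slots 50 mm apart along its x (at x = -50, 0, +50 mm); plates stand in them with their width along the rack's y, on a base 8 mm thick. Slots are about 12.6 mm wide, up to 52 mm above the bench: a module's underside must rise above 60 mm to be clear.
- blank_0: Blank panel standing in the rack: plain straight ends without steps, 10 x 84 mm, 66 mm tall with its black rail. Origin: centre of underside. Stays in the rack.
- blank_1: A second blank panel, the same as blank_0. Stays in the rack.
- carrier: Grey bench carrier (chassis), fixed to the bench, 150 x 150 mm, top 28 mm above the bench. Origin: centre of its underside. It has two black sockets, long along its y: the one at x = +31 mm already holds a module like the one to fit, latched, and stays as it is; the one at x = -31 mm (nearer the robot) is empty.
- socket (a point): Centre of the empty socket: where the centre of the module's underside is when home, 40 mm above the bench; module width along the carrier's y. Four black guide posts hold the module's faces, 28 mm either side of the centre, up to 42 mm above this point, flared above that to 48 mm (catches 4 mm off centre; 1 mm clearance). A module only lowered in stands 3 to 6 mm above home on the open levers' toes or the contacts.
- lever_left (a joint): Latch lever at the carrier's +y end of the empty socket, pivoted 44.5 mm from the socket's centre and 42 mm above the bench. 0 = closed (upright, hook over the module's shoulder); 0.35 to 0.48 rad = leaning outward, open, as at the start. It stays where it is left by friction. It counts as closed below 0.12 rad.
- lever_right (a joint): The same lever at the -y end, same values. Force to press the module home: 6 to 10 N for the two levers together, plus 4 N when the friction-held contact strip in the socket floor has been left standing up (0 to 5 mm above home, different every time, hard to see); about 18 N always suffices.
- hook_left (a point): Tip of the hook on the left lever, 66.5 mm above the bench when closed; it then reaches 4.5 mm over the module's shoulder. A module at home has 2.5 mm of play up to the hooks; the latch then holds against a pull of at least 12 N, while an unlatched module rises freely.
- hook_right (a point): Tip of the hook on the right lever, the same.
- test_block: Ground steel block 45 x 60 x 15 mm lying left of the rack; bystander. Origin: centre of underside.
- tweezers: Steel tweezers 131 mm long lying between rack and carrier; bystander.
- marker: Black marker 132 mm long lying right of the carrier; bystander.
- rebound_meter: Hand-held meter 148 x 68 x 30 mm lying behind; bystander.
- sample_bottle: White bottle 84 mm tall standing behind the rack; bystander.
- check_weight: Small steel knob weight 32 mm tall behind the rack; bystander.

How it is judged:
By the outcome, as a careful person would: the job done as asked, in the order asked, and still so for the second after the job is handed in, with the robot touching nothing.
It also fails if it takes over 72 s, if anything falls off the work surface, if the arm or the gripper's body presses on something with over 40 N, if the wrist force passes 120 N, or if a joint passes its speed limit or range.

## Working session

There is one attempt and no reset: what is moved stays moved. The work goes in short steps, Python scripts to look and compute and a shell command to move; the robot and the scene stay as the last step left them, time stands still between calls to the robot, and variables do not carry over. Pictures are saved under pics/ and viewed, at most 10 in all, crops included, and the job is handed in when it is done.

```bash
mkdir -p pics; python3 - <<'E'
from station import *
import cv2,numpy as np
s=state();print({k:np.round(v,3).tolist() for k,v in s.items()},hold_point_z)
for n in("scene","top"):
    c=capture(n);cv2.imwrite(f"pics/{n}0.png",c["color"]);np.savez(f"pics/{n}0.npz",K=c["intrinsics"],T=c["world_from_camera"]);print(n,np.round(c["intrinsics"],1).tolist(),np.round(c["world_from_camera"],3).tolist())
E
```

```text
{'time': 0.0, 'joints': [1.032, 0.088, 1.372, 0.0, 1.684, -0.103], 'joint_velocities': [0.0, 0.0, -0.001, 0.001, -0.0, 0.0], 'joint_torque': [-0.0, -34.018, -30.243, 0.072, 0.033, -0.0], 'ee_pos': [0.232, 0.498, 0.204], 'tool_rot': [-0.679, -3.067, 0.003], 'ft_force': [-0.323, -0.562, 0.214], 'ft_torque': [-0.029, 0.0, 0.019], 'grip_force': 0.0, 'width': 0.094} 0.0188
scene [[444.3, 0.0, 315.5], [0.0, 444.3, 238.4], [0.0, 0.0, 1.0]] [[0.558, -0.546, 0.625, -0.007], [-0.83, -0.388, 0.402, -0.343], [0.023, -0.743, -0.669, 0.704], [0.0, 0.0, 0.0, 1.0]]
top [[492.0, 0.0, 309.6], [0.0, 492.0, 238.9], [0.0, 0.0, 1.0]] [[0.003, -0.998, 0.056, 0.512], [-1.0, -0.001, 0.025, 0.006], [-0.025, -0.056, -0.998, 1.398], [0.0, 0.0, 0.0, 1.0]]
```

View pics/top0.png

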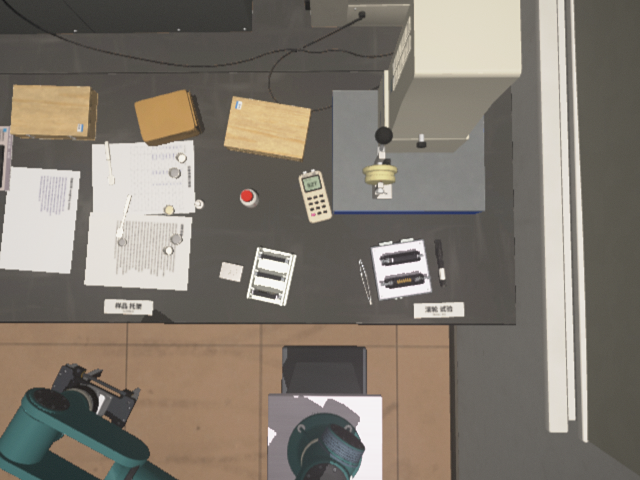

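View pics/scene0.png

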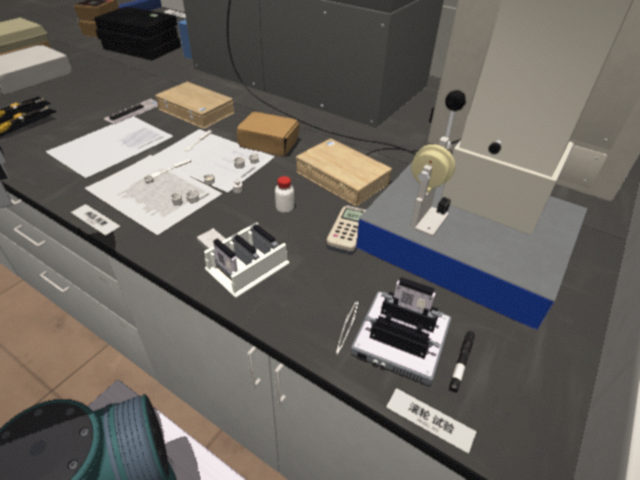

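Top view: the rack is around (272,276) and the carrier around (402,269). I'll enlarge both to find exact corners.

```bash
python3 - <<'E'
import cv2,numpy as np
t=cv2.imread("pics/top0.png");s=cv2.imread("pics/scene0.png")
a=cv2.resize(t[232:314,236:304],None,fx=5.5,fy=5.5,interpolation=cv2.INTER_CUBIC)
b=cv2.resize(t[232:314,364:436],None,fx=5.5,fy=5.5,interpolation=cv2.INTER_CUBIC)
print(a.shape,b.shape);cv2.imwrite("pics/t1.png",np.hstack([a,b]))
a=cv2.resize(s[215:300,195:300],None,fx=3.8,fy=3.8,interpolation=cv2.INTER_CUBIC)
b=cv2.resize(s[270:390,340:460],None,fx=3.3,fy=3.3,interpolation=cv2.INTER_CUBIC)
h=max(a.shape[0],b.shape[0]);a=cv2.copyMakeBorder(a,0,h-a.shape[0],0,0,0)
print(a.shape,b.shape);cv2.imwrite("pics/s1.png",np.hstack([a,b]))
E
```

```text
(451, 374, 3) (451, 396, 3)
(396, 399, 3) (396, 396, 3)
```

View pics/t1.png

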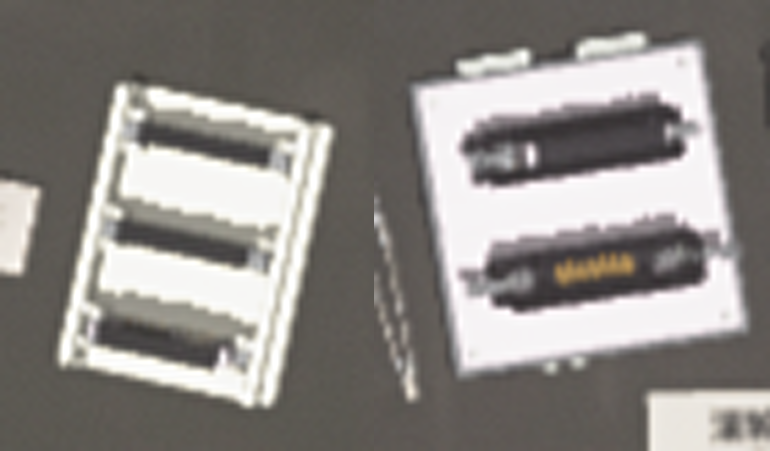

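View pics/s1.png

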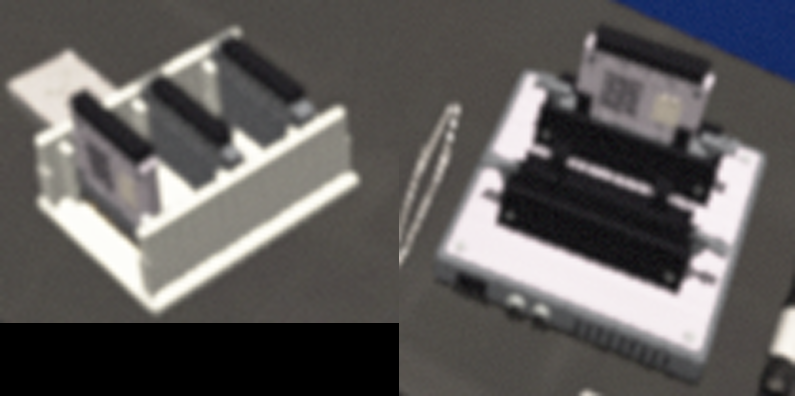

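The stepped module stands in the rack's slot nearest the robot (top crop 160,340; its rail is highest in the scene crop at 115,125). The carrier's near socket (600,270) is empty. I'll fit both poses to the corners in the two views.

```bash
cat > h.py <<'E'
import numpy as np
from scipy.optimize import least_squares
from scipy.spatial.transform import Rotation as R
def proj(K,T,p):
    q=(np.asarray(p)-T[:3,3])@T[:3,:3]; q=q@K.T; return q[:,:2]/q[:,2:]
def unc(p,off,s): return (np.array(p,float)+.5)/s-.5+np.array(off)
def fit(obs,x0,zoff=0):
    # obs: list (K,T,pix,localpts); pose x,y,yaw
    def w(p,l):
        c,s=np.cos(p[2]),np.sin(p[2]);l=np.asarray(l,float);return np.c_[p[0]+c*l[:,0]-s*l[:,1],p[1]+s*l[:,0]+c*l[:,1],l[:,2]]
    f=lambda p:np.concatenate([(proj(K,T,w(p,l))-px).ravel() for K,T,px,l in obs])
    r=least_squares(f,x0,loss='soft_l1'); return r.x,f(r.x).reshape(-1,2)
E
python3 - <<'E'
from h import *
C={n:np.load(f"pics/{n}0.npz") for n in("top","scene")}
KT={n:(C[n]["K"],C[n]["T"]) for n in C}
def corners(hx,hy,z):return [(hx,hy,z),(hx,-hy,z),(-hx,hy,z),(-hx,-hy,z)]
rt=unc([(118,82),(333,125),(60,365),(272,405)],(236,232),5.5)
rs=unc([(238,30),(345,110),(40,140),(145,232)],(195,215),3.8)
ct=unc(np.array([(413,85),(703,42),(460,375),(745,328)])-[374,0],(364,232),5.5)
cs=unc(np.array([(530,70),(765,150),(440,260),(700,365)])-[399,0],(340,270),3.3)
L=corners(.073,.056,.058);M=corners(.075,.075,.028)
for nm,t,s,l,g in(("rack",rt,rs,L,(.4,.1,-.2)),("car",ct,cs,M,(.4,-.2,.16))):
    for o in([(*KT["top"],t,l)],[(*KT["scene"],s,l)],[(*KT["top"],t,l),(*KT["scene"],s,l)]):
        p,r=fit(o,g);print(nm,np.round(p,4),np.round(r,1).tolist())
# module rail ends, z=.094 in rack-slot
mt=unc([(97,337),(222,354)],(236,232),5.5);ms=unc([(80,98),(150,155)],(195,215),3.8)
l=[(0,.031,.094),(0,-.031,.094)]
for o in([(*KT["top"],mt,l)],[(*KT["scene"],ms,l)]): print("mod",np.round(fit(o,(.35,.1,-.2))[0],4))
E
```

```text
rack [ 0.4851  0.1446 -0.1999] [[-0.4, -0.9], [0.6, -0.5], [-1.0, 0.3], [0.8, 1.4]]
rack [ 0.4889  0.1511 -0.2187] [[-0.4, -3.2], [3.8, 0.6], [-3.5, -2.4], [0.4, 2.4]]
rack [ 0.4853  0.1461 -0.2081] [[-0.8, -1.1], [0.2, -0.4], [-1.7, -0.0], [-0.1, 1.4], [-0.2, -1.6], [4.7, 2.2], [-3.1, -0.2], [1.6, 4.6]]
car [ 0.5043 -0.2128  0.154 ] [[-0.6, -0.5], [0.2, -0.9], [-0.6, 0.5], [1.5, 0.8]]
car [ 0.5038 -0.213   0.1669] [[-2.1, -0.3], [0.9, 0.9], [-1.4, -0.6], [2.6, -0.1]]
car [ 0.5041 -0.213   0.1596] [[-0.7, -0.2], [0.1, -0.9], [-0.4, 0.7], [1.7, 0.7], [-1.7, -0.4], [1.2, 1.2], [-1.5, -1.0], [2.3, -0.1]]
mod [ 0.4372  0.1579 -0.1302]
mod [ 0.4344  0.1556 -0.1953]
```

```bash
cat > go.py <<'E'
import sys,numpy as np
from station import state
from scipy.spatial.transform import Rotation as R
def go(x,y,z,ang):
    s=state();T=R.from_rotvec(s["tool_rot"]);
    best=None
    for k in(0,np.pi):
        a=ang+k;yy=np.array([np.cos(a),np.sin(a),0]);zz=np.array([0,0,-1.])
        G=R.from_matrix(np.c_[np.cross(yy,zz),yy,zz]);rv=(T.inv()*G).as_rotvec()
        if best is None or np.linalg.norm(rv)<np.linalg.norm(best):best=rv
    d=T.inv().apply(np.array([x,y,z])-s["ee_pos"])
    print("t",s["time"],"pos",np.round(s["ee_pos"],4),"d/0.4",np.round(d/.4,4),"r/90",np.round(best/(np.pi/2),4),"j6",round(s["joints"][5],3),"F",np.round(s["ft_force"],1),"w",s["width"],"T axes",np.round(T.as_matrix(),3).tolist())
if __name__=="__main__": go(*map(float,sys.argv[1:]))
E
python3 go.py .436 .157 .15 -.205
```

```text
t 0.1 pos [0.2319 0.4982 0.2044] d/0.4 [-0.8226 -0.5576  0.137 ] r/90 [-1.200e-03  7.000e-04  8.531e-01] j6 -0.103 F [ 0.7  0.2 -1.3] w 0.09366664999628359 T axes [[-0.907, 0.422, -0.001], [0.422, 0.907, -0.002], [0.0, -0.002, -1.0]]
```

```bash
python3 -m crank '[{"tx":-0.82,"ty":-0.56,"tz":0.06,"rz":0.85},{"tx":-0.82,"ty":-0.56,"tz":0.06,"rz":0.85},{"tx":-0.82,"ty":-0.56,"tz":0.06,"rz":0.85},{"tx":-0.82,"ty":-0.56,"tz":0.06,"rz":0.85},{"tx":-0.82,"ty":-0.56,"tz":0.06,"rz":0.85},{"tx":-0.82,"ty":-0.56,"tz":0.137,"rz":0.85},{"tx":-0.82,"ty":-0.56,"tz":0.137,"rz":0.85},{"tx":-0.82,"ty":-0.56,"tz":0.137,"rz":0.85}]' 32 20; python3 go.py .436 .157 .15 -.205
```

```text
t 0.1 pos [0.2319 0.4982 0.2044] d/0.4 [-0.8226 -0.5576  0.137 ] r/90 [-1.200e-03  7.000e-04  8.531e-01] j6 -0.103 F [ 0.7  0.2 -1.3] w 0.09366664999628359 T axes [[-0.907, 0.422, -0.001], [0.422, 0.907, -0.002], [0.0, -0.002, -1.0]]$[0]: bad value
```

```bash
python3 -m crank '[{"tx":-0.82,"ty":-0.56,"tz":0.06,"rx":0,"ry":0,"rz":0.85},{"tx":-0.82,"ty":-0.56,"tz":0.06,"rx":0,"ry":0,"rz":0.85},{"tx":-0.82,"ty":-0.56,"tz":0.06,"rx":0,"ry":0,"rz":0.85},{"tx":-0.82,"ty":-0.56,"tz":0.06,"rx":0,"ry":0,"rz":0.85},{"tx":-0.82,"ty":-0.56,"tz":0.06,"rx":0,"ry":0,"rz":0.85},{"tx":-0.82,"ty":-0.56,"tz":0.137,"rx":0,"ry":0,"rz":0.85},{"tx":-0.82,"ty":-0.56,"tz":0.137,"rx":0,"ry":0,"rz":0.85},{"tx":-0.82,"ty":-0.56,"tz":0.137,"rx":0,"ry":0,"rz":0.85}]' 32 20; python3 go.py .436 .157 .15 -.205
```

```text
time: 0.9
ee_pos: [0.4339, 0.1576, 0.1508]
tool_rot: [-2.299, -2.141, -0.0]
ft_force: [1.6, 1.0, -0.5]
width: 0.0339
grip_force: 0.0
t 0.9 pos [0.4339 0.1576 0.1508] d/0.4 [-0.0012  0.0052  0.0019] r/90 [ 0.     -0.0002  0.0852] j6 0.297 F [ 1.6  1.  -0.5] w 0.03387707623977786 T axes [[0.071, 0.997, 0.0], [0.997, -0.071, 0.0], [0.0, 0.0, -1.0]]
```

```bash
python3 -m crank '[{"tx":0,"ty":0.005,"tz":0,"rx":0,"ry":0,"rz":0.085},{"tx":0,"ty":0.005,"tz":0,"rx":0,"ry":0,"rz":0.085},{"tx":0,"ty":0.005,"tz":0.1,"rx":0,"ry":0,"rz":0.085},{"tx":0,"ty":0.005,"tz":0.1,"rx":0,"ry":0,"rz":0.085},{"tx":0,"ty":0.005,"tz":0.1,"rx":0,"ry":0,"rz":0.085},{"tx":0,"ty":0.005,"tz":0.1,"rx":0,"ry":0,"rz":0.085},{"tx":0,"ty":0.005,"tz":0.1,"rx":0,"ry":0,"rz":0.085},{"tx":0,"ty":0.005,"tz":0.1,"rx":0,"ry":0,"rz":0.085}]'; python3 go.py .436 .157 .069 -.205; python3 - <<'E'
from station import *
from h import *
import cv2
s=state();T=R.from_rotvec(s["tool_rot"]);o=[]
for n,(x,y,w,h) in {"scene":(180,150,130,150),"top":(220,200,110,120)}.items():
    c=capture(n);im=c["color"]
    p=proj(c["intrinsics"],c["world_from_camera"],s["ee_pos"]+T.apply([[0,0.016,0],[0,-.016,0]]))
    print(n,np.round(p,1).tolist(),"crop",np.round((p-[x,y])*[400/w,460/h]).tolist())
    o.append(cv2.resize(im[y:y+h,x:x+w],(400,460),interpolation=cv2.INTER_CUBIC))
cv2.imwrite("pics/g1.png",np.hstack(o))
E
```

```text
time: 1.7
ee_pos: [0.4363, 0.1599, 0.1129]
tool_rot: [2.429, 1.991, 0.004]
ft_force: [-0.1, 0.6, 0.5]
width: 0.0318
grip_force: 0.0
t 1.7 pos [0.4363 0.1599 0.1129] d/0.4 [-0.0073  0.0003  0.1098] r/90 [ 0.0015 -0.0008  0.0047] j6 0.427 F [-0.1  0.6  0.5] w 0.03177387766845524 T axes [[0.196, 0.981, 0.003], [0.981, -0.196, 0.001], [0.001, 0.002, -1.0]]
scene [[229.3, 235.7], [215.9, 243.2]] crop [[152.0, 263.0], [111.0, 286.0]]
top [[264.2, 289.1], [261.7, 301.2]] crop [[161.0, 342.0], [152.0, 388.0]]
```

View pics/g1.png

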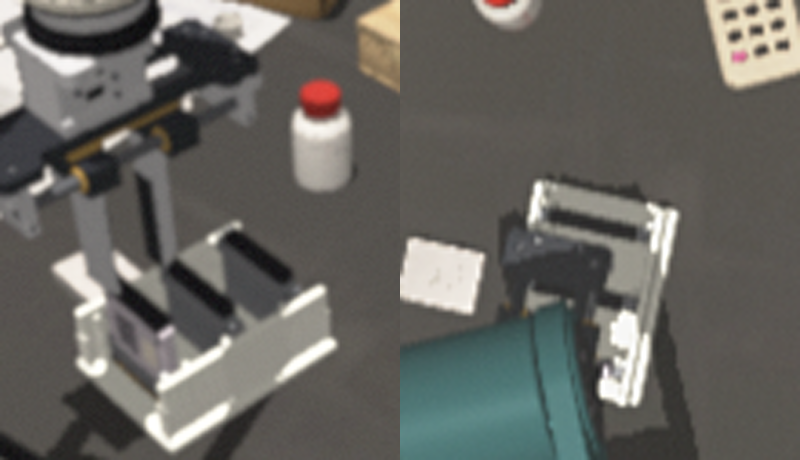

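```bash
python3 - <<'E'
from h import *
C=np.load("pics/scene0.npz");K,T=C["K"],C["T"]
def bp(u,z):
    u=np.array(u,float)*[130/400,150/460]+[180,150]
    d=T[:3,:3]@np.linalg.solve(K,[*u,1]);o=T[:3,3];return np.round(o+d*(z-o[2])/d[2],4)
for u in((118,285),(172,335),(146,308)):print("rail",bp(u,.094))
for u in((100,288),(163,262),(132,275)):print("tip",bp(u,.113))
E
```

```text
rail [0.4376 0.1757 0.094 ]
rail [0.4228 0.1159 0.094 ]
rail [0.4318 0.1459 0.094 ]
tip [0.4152 0.1668 0.113 ]
tip [0.4567 0.1511 0.113 ]
tip [0.4359 0.1588 0.113 ]
```

```bash
python3 - <<'E'
from h import *
import cv2
for n,box in(("top",(246,284,284,300)),("scene",(210,236,240,262))):
    C=np.load(f"pics/{n}0.npz");K,T=C["K"],C["T"];g=cv2.imread(f"pics/{n}0.png").max(2)
    x0,y0,x1,y1=box;print(n);print("\n".join(" ".join(f"{v:3d}" for v in r) for r in g[y0:y1,x0:x1]))
    def bp(u,z):
        d=T[:3,:3]@np.linalg.solve(K,[*u,1]);o=T[:3,3];return np.round(o+d*(z-o[2])/d[2],4)
    m=(g[y0:y1,x0:x1]<62).astype(np.uint8);k,l,st,ce=cv2.connectedComponentsWithStats(m)
    for i in range(1,k):
        if st[i,4]>20:
            r=cv2.minAreaRect(np.argwhere(l==i)[:,::-1].astype(np.float32));b=cv2.boxPoints(r)+[x0,y0]
            print(st[i],np.round(r,1) if 0 else r,[bp(q,.094).tolist() for q in b],bp(ce[i]+[x0,y0],.094))
E
```

```text
top
 91  88 109 227 253 209 133 139 226 235 237 251 241 234 236 250 249 249 248 248 247 247 247 247 247 247 247 247 247 247 247 247 247 247 247 247 247 247
 93  85 120 247 254 194 122 134 157 161 170 224 181 160 169 227 234 234 237 250 249 249 249 249 248 248 247 247 247 247 247 247 247 247 247 247 247 247
 92  88 139 253 252 196 131 133 142 145 150 159 154 149 151 159 160 160 169 227 235 235 234 234 237 250 249 248 248 247 247 247 247 247 247 247 247 246
 92  90 157 252 245 238 215 176 139 133 140 153 154 154 153 152 151 151 150 160 161 161 161 160 168 227 234 238 250 249 249 248 248 247 247 247 247 243
 90 103 206 252 222 228 237 244 167 122 130 148 152 153 152 154 154 154 152 151 153 151 151 151 150 159 161 171 228 235 235 237 250 249 248 247 247 244
 88 120 247 253 196 155 206 235 156 108 105 114 123 130 137 145 152 153 155 155 154 153 154 155 153 152 151 153 161 163 160 170 228 237 250 249 248 247
 86 126 254 254 187 130 189 166 102  79  86  90  85  90 105 111 124 130 140 150 154 152 153 153 154 156 155 154 152 152 153 151 160 170 228 234 234 248
 89 145 253 249 170 131 221 140 
[... 4180 characters left out ...]
9 116 139 188 194 168 158 203 239 230 182
141 148 158 154 136 106 102 118 123 105  84  78  78  89 116 134 144 150 144 135 124 131 159 154 130 132 200 249 252 239
138 147 157 154 136 108 101 114 128 116  99  83  77  87 112 133 149 157 155 144 125 115 124 124 116 128 193 249 254 253
[25  0  5  8 30] ((27.0, 3.5), (7.0, 4.0), 90.0) [[0.4727, 0.1624, 0.094], [0.4775, 0.1558, 0.094], [0.4614, 0.1418, 0.094], [0.4568, 0.1483, 0.094]] [0.4685 0.1527 0.094 ]
[  5   4  21  18 127] ((14.121952056884766, 12.597561836242676), (23.73841094970703, 5.778429985046387), 38.65980911254883) [[0.4304, 0.1833, 0.094], [0.4445, 0.1867, 0.094], [0.4335, 0.1272, 0.094], [0.42, 0.1245, 0.094]] [0.4319 0.1537 0.094 ]
```

```bash
python3 -m crank '[{"tx":-0.008,"ty":0,"tz":0.05,"rx":0,"ry":0,"rz":0},{"tx":-0.008,"ty":0,"tz":0.08,"rx":0,"ry":0,"rz":0},{"tx":-0.008,"ty":0,"tz":0.108,"rx":0,"ry":0,"rz":0},{"tx":-0.008,"ty":0,"tz":0.108,"rx":0,"ry":0,"rz":0},{"tx":-0.008,"ty":0,"tz":0.108,"rx":0,"ry":0,"rz":0},{"tx":-0.008,"ty":0,"tz":0.108,"rx":0,"ry":0,"rz":0},{"tx":-0.008,"ty":0,"tz":0.108,"rx":0,"ry":0,"rz":0},{"tx":-0.008,"ty":0,"tz":0.108,"rx":0,"ry":0,"rz":0}]'
python3 -m crank '[{"tx":0,"ty":0,"tz":0,"rx":0,"ry":0,"rz":0},{"tx":0,"ty":0,"tz":0,"rx":0,"ry":0,"rz":0},{"tx":0,"ty":0,"tz":0,"rx":0,"ry":0,"rz":0},{"tx":0,"ty":0,"tz":0,"rx":0,"ry":0,"rz":0},{"tx":0,"ty":0,"tz":0,"rx":0,"ry":0,"rz":0},{"tx":0,"ty":0,"tz":0,"rx":0,"ry":0,"rz":0},{"tx":0,"ty":0,"tz":0,"rx":0,"ry":0,"rz":0},{"tx":0,"ty":0,"tz":0,"rx":0,"ry":0,"rz":0}]' 0 25; python3 go.py .4355 .1565 .17 -.205
```

```text
time: 2.6
ee_pos: [0.4353, 0.1564, 0.0688]
tool_rot: [2.43, 1.99, 0.002]
ft_force: [-0.1, -0.1, 0.7]
width: 0.032
grip_force: 0.0
time: 3.4
ee_pos: [0.4349, 0.1562, 0.0683]
tool_rot: [-2.431, -1.99, -0.0]
ft_force: [-0.4, -0.3, -0.0]
width: 0.012
grip_force: 25.0
t 3.4 pos [0.4349 0.1562 0.0683] d/0.4 [ 0.001   0.0013 -0.2543] r/90 [ 0.     -0.      0.0042] j6 0.421 F [-0.4 -0.3 -0. ] w 0.012022080573306245 T axes [[0.197, 0.98, 0.0], [0.98, -0.197, 0.0], [0.0, 0.0, -1.0]]
```

```bash
python3 -m crank '[{"tx":0,"ty":0,"tz":-0.02,"rx":0,"ry":0,"rz":0},{"tx":0,"ty":0,"tz":-0.06,"rx":0,"ry":0,"rz":0},{"tx":0,"ty":0,"tz":-0.1,"rx":0,"ry":0,"rz":0},{"tx":0,"ty":0,"tz":-0.15,"rx":0,"ry":0,"rz":0},{"tx":0,"ty":0,"tz":-0.2,"rx":0,"ry":0,"rz":0},{"tx":0,"ty":0,"tz":-0.25,"rx":0,"ry":0,"rz":0},{"tx":0,"ty":0,"tz":-0.3,"rx":0,"ry":0,"rz":0},{"tx":0,"ty":0,"tz":-0.3,"rx":0,"ry":0,"rz":0}]' 0 45; python3 go.py .4734 -.2179 .187 .159
```

```text
time: 4.2
ee_pos: [0.4366, 0.1566, 0.1915]
tool_rot: [2.429, 1.989, 0.009]
ft_force: [0.6, 0.6, -1.4]
width: 0.0116
grip_force: 45.0
t 4.2 pos [0.4366 0.1566 0.1915] d/0.4 [-0.8997  0.2749  0.0105] r/90 [ 0.004  -0.001  -0.2276] j6 0.421 F [ 0.6  0.6 -1.4] w 0.011630472494502083 T axes [[0.197, 0.98, 0.006], [0.98, -0.197, 0.002], [0.003, 0.006, -1.0]]
```

```bash
python3 -m crank '[{"tx":-0.07,"ty":0.02,"tz":0,"rx":0,"ry":0,"rz":-0.03},{"tx":-0.17,"ty":0.05,"tz":0,"rx":0,"ry":0,"rz":-0.06},{"tx":-0.27,"ty":0.08,"tz":0,"rx":0,"ry":0,"rz":-0.1},{"tx":-0.37,"ty":0.11,"tz":0,"rx":0,"ry":0,"rz":-0.14},{"tx":-0.47,"ty":0.14,"tz":0,"rx":0,"ry":0,"rz":-0.18},{"tx":-0.57,"ty":0.17,"tz":0,"rx":0,"ry":0,"rz":-0.22},{"tx":-0.67,"ty":0.2,"tz":0,"rx":0,"ry":0,"rz":-0.23},{"tx":-0.75,"ty":0.23,"tz":0,"rx":0,"ry":0,"rz":-0.23}]' 
python3 go.py .4735 -.2179 .187 .159
```

```text
time: 5.0
ee_pos: [0.4651, -0.158, 0.1867]
tool_rot: [-2.034, -2.392, 0.001]
ft_force: [0.8, 0.3, -1.3]
width: 0.0112
grip_force: 45.0
t 5.0 pos [ 0.4651 -0.158   0.1867] d/0.4 [-0.1511 -0.0032 -0.0009] r/90 [-0.0012 -0.0006  0.0016] j6 -0.604 F [ 0.8  0.3 -1.3] w 0.011193202322809586 T axes [[-0.161, 0.987, -0.002], [0.987, 0.161, 0.001], [0.001, -0.002, -1.0]]
```

```bash
python3 -m crank '[{"tx":-0.08,"ty":-0.002,"tz":0,"rx":0,"ry":0,"rz":0},{"tx":-0.13,"ty":-0.002,"tz":0,"rx":0,"ry":0,"rz":0},{"tx":-0.15,"ty":-0.002,"tz":0,"rx":0,"ry":0,"rz":0},{"tx":-0.15,"ty":-0.002,"tz":0,"rx":0,"ry":0,"rz":0},{"tx":-0.15,"ty":-0.002,"tz":0,"rx":0,"ry":0,"rz":0},{"tx":-0.15,"ty":-0.002,"tz":0,"rx":0,"ry":0,"rz":0},{"tx":-0.15,"ty":-0.002,"tz":0,"rx":0,"ry":0,"rz":0},{"tx":-0.15,"ty":-0.002,"tz":0,"rx":0,"ry":0,"rz":0}]' 
python3 go.py .4735 -.2179 .187 .159; python3 - <<'E'
from station import *
import cv2,numpy as np
c=capture("scene");im=c["color"];cv2.imwrite("pics/scene2.png",im);cv2.imwrite("pics/top2.png",capture("top")["color"])
cv2.imwrite("pics/c2.png",cv2.resize(im[240:390,325:475],(600,600),interpolation=cv2.INTER_CUBIC))
E
```

```text
time: 5.8
ee_pos: [0.475, -0.2146, 0.1885]
tool_rot: [2.032, 2.396, 0.0]
ft_force: [-0.8, 0.1, -0.9]
width: 0.0115
grip_force: 45.0
t 5.8 pos [ 0.475  -0.2146  0.1885] d/0.4 [-0.0075 -0.0049  0.0037] r/90 [0.0003 0.0001 0.0031] j6 -0.697 F [-0.8  0.1 -0.9] w 0.011503567279093586 T axes [[-0.163, 0.987, 0.0], [0.987, 0.163, -0.0], [-0.0, 0.0, -1.0]]
```

View pics/c2.png

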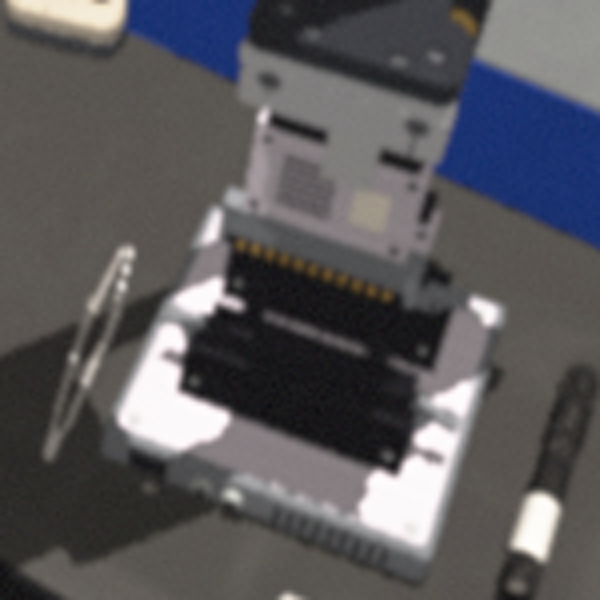

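The module hangs upright, its brass edge running from (225,247) to (415,303), and the empty socket's black block is in front. I'll back-project the underside corners and the carrier's corners.

```bash
python3 - <<'E'
from h import *
C=np.load("pics/scene0.npz");K,T=C["K"],C["T"]
p=np.array([.5041,-.213]);c,s=np.cos(.159),np.sin(.159);Rc=np.array([[c,-s],[s,c]])
def bp(u,z):
    u=(np.array(u,float)+.5)/4-.5+[325,240]
    d=T[:3,:3]@np.linalg.solve(K,[*u,1]);o=T[:3,3];w=(o+d*(z-o[2])/d[2])[:2];return np.round(w,4),"carrier",np.round(Rc.T@(w-p),4)
print("bottomL",*bp((225,246),.1282));print("bottomR",*bp((414,303),.1282))
print("shoulderL",*bp((223,200),.1522));print("shoulderR",*bp((418,258),.1522))
print("tcp",np.round(Rc.T@(np.array([.475,-.2146])-p),4))
for u in((217,205),(503,305),(112,425),(430,560)):print("carr",*bp(u,.028))
for u in((182,392),(398,468)):print("block bottom front",*bp(u,.028))
E
```

```text
bottomL [ 0.4632 -0.1747] carrier [-0.0343  0.0443]
bottomR [ 0.4809 -0.2524] carrier [-0.0291 -0.0353]
shoulderL [ 0.4651 -0.1695] carrier [-0.0317  0.0491]
shoulderR [ 0.4827 -0.2484] carrier [-0.0267 -0.0316]
tcp [-0.029  0.003]
carr [ 0.5666 -0.1296] carrier [0.0749 0.0724]
carr [ 0.5894 -0.2725] carrier [ 0.0748 -0.0723]
carr [ 0.4231 -0.1522] carrier [-0.0704  0.0728]
carr [ 0.4419 -0.2971] carrier [-0.0748 -0.0732]
block bottom front [ 0.4568 -0.1696] carrier [-0.0398  0.0503]
block bottom front [ 0.476  -0.2676] carrier [-0.0364 -0.0495]
```

```bash
python3 go.py .4728 -.2201 .154 .16 | cut -c1-160;  python3 -m crank '[{"tx":-0.013,"ty":-0.008,"tz":0,"rx":0,"ry":0,"rz":0},{"tx":-0.013,"ty":-0.008,"tz":0,"rx":0,"ry":0,"rz":0},{"tx":-0.013,"ty":-0.008,"tz":0.03,"rx":0,"ry":0,"rz":0},{"tx":-0.013,"ty":-0.008,"tz":0.06,"rx":0,"ry":0,"rz":0},{"tx":-0.013,"ty":-0.008,"tz":0.085,"rx":0,"ry":0,"rz":0},{"tx":-0.013,"ty":-0.008,"tz":0.085,"rx":0,"ry":0,"rz":0},{"tx":-0.013,"ty":-0.008,"tz":0.085,"rx":0,"ry":0,"rz":0},{"tx":-0.013,"ty":-0.008,"tz":0.085,"rx":0,"ry":0,"rz":0}]' 
python3 go.py .4728 -.2201 .1 .16; python3 - <<'E'
from station import *
import cv2,numpy as np
c=capture("scene");im=c["color"];cv2.imwrite("pics/scene3.png",im);t=capture("top")["color"];cv2.imwrite("pics/top3.png",t)
cv2.imwrite("pics/c3.png",cv2.resize(im[270:370,340:470],(780,600),interpolation=cv2.INTER_CUBIC))
E
```

```text
t 5.9 pos [ 0.4749 -0.2149  0.1884] d/0.4 [-0.0119 -0.0074  0.0861] r/90 [0.0002 0.0001 0.0022] j6 -0.697 F [ 0.3 -0.2 -1.7] w 0.011805675101626775 T axes [[-0.
time: 6.7
ee_pos: [0.4728, -0.2211, 0.1546]
tool_rot: [2.033, 2.394, 0.0]
ft_force: [-1.2, 0.5, -2.1]
width: 0.0112
grip_force: 45.0
t 6.7 pos [ 0.4728 -0.2211  0.1546] d/0.4 [0.0026 0.0002 0.1365] r/90 [0.0004 0.0003 0.0018] j6 -0.709 F [-1.2  0.5 -2.1] w 0.011229588352763189 T axes [[-0.162, 0.987, 0.001], [0.987, 0.162, -0.0], [-0.0, 0.001, -1.0]]
```

View pics/c3.png

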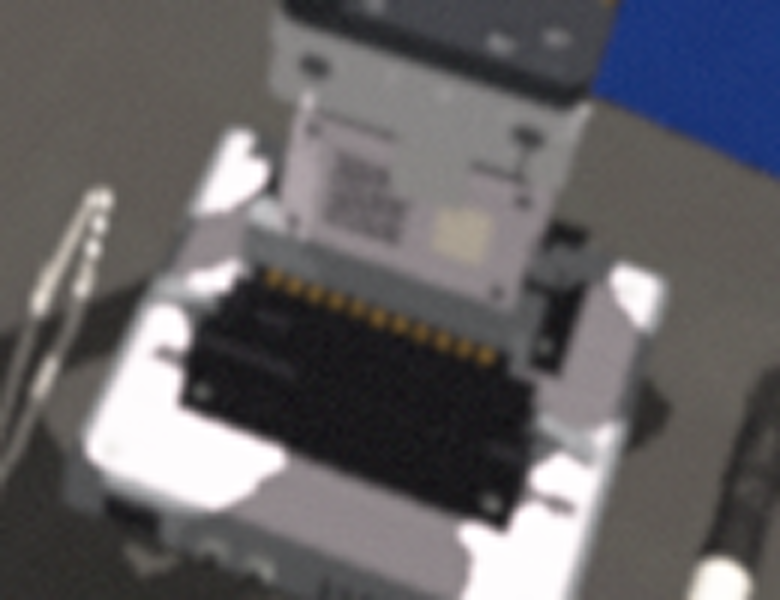

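The module hangs just above the empty socket's posts, its plastic running from (248,230) to (530,315). I'll back-project it again before lowering.

```bash
python3 - <<'E'
from h import *
C=np.load("pics/scene0.npz");K,T=C["K"],C["T"]
p=np.array([.5041,-.213]);c,s=np.cos(.159),np.sin(.159);Rc=np.array([[c,-s],[s,c]])
def bp(u,z):
    u=(np.array(u,float)+.5)/6-.5+[340,270]
    d=T[:3,:3]@np.linalg.solve(K,[*u,1]);o=T[:3,3];w=(o+d*(z-o[2])/d[2])[:2];return np.round(Rc.T@(w-p),4)
print("shoulder",bp((246,230),.1185),bp((532,313),.1185))
print("bottom",bp((248,278),.0945),bp((530,370),.0945))
print("brass ends",bp((268,275),.0965),bp((492,355),.0965))
print("blockfrontbottom",bp((182,405),.028),bp((502,525),.028))
print("carrier",bp((88,445),.028),bp((665,280),.028),bp((235,130),.028))
print("tcp",np.round(Rc.T@(np.array([.4728,-.2211])-p),4))
E
```

```text
shoulder [-0.0404  0.0415] [-0.0337 -0.0385]
bottom [-0.037  0.039] [-0.0333 -0.0425]
brass ends [-0.0351  0.0339] [-0.0345 -0.0316]
blockfrontbottom [-0.0389  0.0511] [-0.0379 -0.0483]
carrier [-0.0649  0.0718] [ 0.0739 -0.0725] [0.0738 0.0723]
tcp [-0.0322 -0.003 ]
```

```bash
python3 -m crank '[{"tx":0.004,"ty":0,"tz":0.02,"rx":0,"ry":0,"rz":0},{"tx":0.004,"ty":0,"tz":0.04,"rx":0,"ry":0,"rz":0},{"tx":0.004,"ty":0,"tz":0.055,"rx":0,"ry":0,"rz":0},{"tx":0.004,"ty":0,"tz":0.07,"rx":0,"ry":0,"rz":0},{"tx":0.004,"ty":0,"tz":0.085,"rx":0,"ry":0,"rz":0},{"tx":0.004,"ty":0,"tz":0.1,"rx":0,"ry":0,"rz":0},{"tx":0.004,"ty":0,"tz":0.115,"rx":0,"ry":0,"rz":0},{"tx":0.004,"ty":0,"tz":0.115,"rx":0,"ry":0,"rz":0}]' 
python3 go.py .4728 -.2201 .1003 .16
```

```text
time: 7.6
ee_pos: [0.4722, -0.2193, 0.1071]
tool_rot: [-2.033, -2.394, -0.0]
ft_force: [2.2, 0.2, -4.2]
width: 0.0115
grip_force: 45.0
t 7.6 pos [ 0.4722 -0.2193  0.1071] d/0.4 [-0.0022  0.0013  0.017 ] r/90 [-0.0003 -0.0005  0.0017] j6 -0.707 F [ 2.2  0.2 -4.2] w 0.011531778039372094 T axes [[-0.162, 0.987, -0.001], [0.987, 0.162, 0.001], [0.001, -0.0, -1.0]]
```

```bash
python3 -m crank '[{"tx":0,"ty":0.002,"tz":0.003,"rx":0,"ry":0,"rz":0},{"tx":0,"ty":0.002,"tz":0.006,"rx":0,"ry":0,"rz":0},{"tx":0,"ty":0.002,"tz":0.009,"rx":0,"ry":0,"rz":0},{"tx":0,"ty":0.002,"tz":0.012,"rx":0,"ry":0,"rz":0},{"tx":0,"ty":0.002,"tz":0.015,"rx":0,"ry":0,"rz":0},{"tx":0,"ty":0.002,"tz":0.018,"rx":0,"ry":0,"rz":0},{"tx":0,"ty":0.002,"tz":0.018,"rx":0,"ry":0,"rz":0},{"tx":0,"ty":0.002,"tz":0.018,"rx":0,"ry":0,"rz":0}]' 0 60
python3 go.py .4728 -.2201 .1003 .16
```

```text
time: 8.4
ee_pos: [0.4734, -0.2197, 0.1019]
tool_rot: [2.032, 2.393, -0.0]
ft_force: [-0.6, -0.2, 5.7]
width: 0.0115
grip_force: 60.0
t 8.4 pos [ 0.4734 -0.2197  0.1019] d/0.4 [-0.0007 -0.0017  0.0041] r/90 [0.0006 0.0008 0.0018] j6 -0.706 F [-0.6 -0.2  5.7] w 0.011530736625573869 T axes [[-0.162, 0.987, 0.001], [0.987, 0.162, -0.001], [-0.001, 0.001, -1.0]]
```

```bash
python3 -m crank '[{"tx":0,"ty":0,"tz":0.003,"rx":0,"ry":0,"rz":0},{"tx":0,"ty":0,"tz":0.006,"rx":0,"ry":0,"rz":0},{"tx":0,"ty":0,"tz":0.009,"rx":0,"ry":0,"rz":0},{"tx":0,"ty":0,"tz":0.011,"rx":0,"ry":0,"rz":0},{"tx":0,"ty":0,"tz":0.013,"rx":0,"ry":0,"rz":0},{"tx":0,"ty":0,"tz":0.013,"rx":0,"ry":0,"rz":0},{"tx":0,"ty":0,"tz":0.013,"rx":0,"ry":0,"rz":0},{"tx":0,"ty":0,"tz":0.013,"rx":0,"ry":0,"rz":0}]'
python3 go.py .4728 -.2201 .1003 .16|cut -c 1-250
```

```text
time: 9.2
ee_pos: [0.4742, -0.22, 0.1]
tool_rot: [2.03, 2.391, 0.001]
ft_force: [-3.9, 1.7, 17.1]
width: 0.0112
grip_force: 60.0
t 9.2 pos [ 0.4742 -0.22    0.1   ] d/0.4 [ 0.0004 -0.0034 -0.0007] r/90 [0.0022 0.0021 0.0018] j6 -0.706 F [-3.9  1.7 17.1] w 0.011161023500962326 T axes [[-0.162, 0.987, 0.004], [0.987, 0.162, -0.003], [-0.003, 0.003, -1.0]]
```

```bash
python3 -m crank '[{"tx":0,"ty":-0.003,"tz":0.003,"rx":0,"ry":0,"rz":0},{"tx":0,"ty":-0.003,"tz":0.006,"rx":0,"ry":0,"rz":0},{"tx":0,"ty":-0.003,"tz":0.008,"rx":0,"ry":0,"rz":0},{"tx":0,"ty":-0.003,"tz":0.008,"rx":0,"ry":0,"rz":0},{"tx":0,"ty":-0.003,"tz":0.008,"rx":0,"ry":0,"rz":0},{"tx":0,"ty":-0.003,"tz":0.008,"rx":0,"ry":0,"rz":0},{"tx":0,"ty":-0.003,"tz":0.008,"rx":0,"ry":0,"rz":0},{"tx":0,"ty":-0.003,"tz":0.008,"rx":0,"ry":0,"rz":0}]'
python3 - <<'E'
from station import *
import cv2,numpy as np
c=capture("scene");im=c["color"];cv2.imwrite("pics/scene4.png",im)
cv2.imwrite("pics/c4.png",cv2.resize(im[280:370,350:460],(730,600),interpolation=cv2.INTER_CUBIC))
E
```

```text
time: 10.0
ee_pos: [0.4743, -0.2202, 0.0998]
tool_rot: [2.028, 2.389, 0.004]
ft_force: [-5.8, 4.2, 25.8]
width: 0.0117
grip_force: 60.0
```

View pics/c4.png

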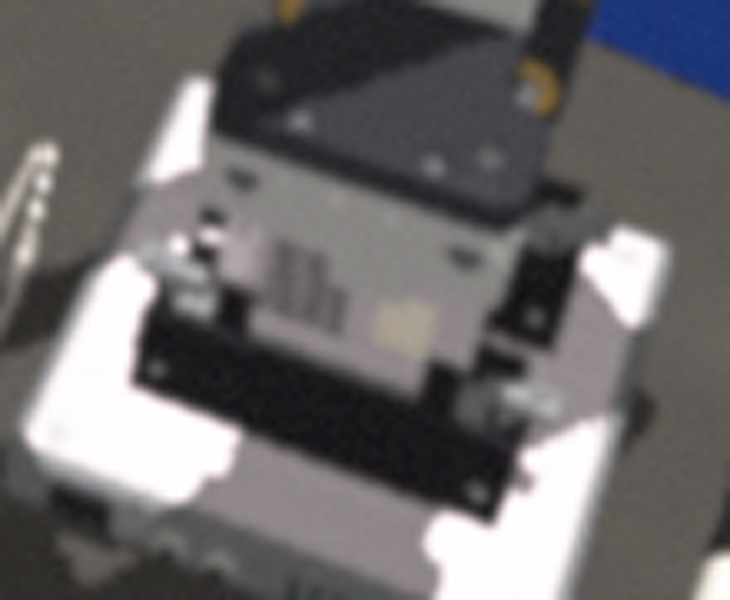

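Both levers appear upright with their hooks over the shoulders (180,275 and 500,400). Next I unload and tug gently, watching the force and the rise.

```bash
python3 -m crank '[{"tx":0,"ty":0,"tz":-0.005,"rx":0,"ry":0,"rz":0},{"tx":0,"ty":0,"tz":-0.01,"rx":0,"ry":0,"rz":0},{"tx":0,"ty":0,"tz":-0.015,"rx":0,"ry":0,"rz":0},{"tx":0,"ty":0,"tz":-0.02,"rx":0,"ry":0,"rz":0},{"tx":0,"ty":0,"tz":-0.024,"rx":0,"ry":0,"rz":0},{"tx":0,"ty":0,"tz":-0.028,"rx":0,"ry":0,"rz":0},{"tx":0,"ty":0,"tz":-0.028,"rx":0,"ry":0,"rz":0},{"tx":0,"ty":0,"tz":-0.028,"rx":0,"ry":0,"rz":0}]'
```

```text
time: 10.85
ee_pos: [0.4719, -0.2192, 0.1026]
tool_rot: [-2.033, -2.394, -0.001]
ft_force: [4.4, -1.3, -7.4]
width: 0.0113
grip_force: 60.0
```

```bash
python3 -m crank '[{"tx":0,"ty":0,"tz":-0.002,"rx":0,"ry":0,"rz":0},{"tx":0,"ty":0,"tz":-0.004,"rx":0,"ry":0,"rz":0},{"tx":0,"ty":0,"tz":-0.006,"rx":0,"ry":0,"rz":0},{"tx":0,"ty":0,"tz":-0.007,"rx":0,"ry":0,"rz":0},{"tx":0,"ty":0,"tz":-0.007,"rx":0,"ry":0,"rz":0},{"tx":0,"ty":0,"tz":-0.007,"rx":0,"ry":0,"rz":0},{"tx":0,"ty":0,"tz":-0.007,"rx":0,"ry":0,"rz":0},{"tx":0,"ty":0,"tz":-0.007,"rx":0,"ry":0,"rz":0}]'
```

```text
time: 11.65
ee_pos: [0.4717, -0.2192, 0.103]
tool_rot: [-2.032, -2.393, -0.0]
ft_force: [7.9, -4.0, -17.5]
width: 0.0114
grip_force: 60.0
```

It held at about 15 N net with no rise beyond the play (z stayed at 0.103). Next I unload and release.

```bash
python3 -m crank '[{"tx":0,"ty":0,"tz":0.005,"rx":0,"ry":0,"rz":0},{"tx":0,"ty":0,"tz":0.01,"rx":0,"ry":0,"rz":0},{"tx":0,"ty":0.003,"tz":0.013,"rx":0,"ry":0,"rz":0},{"tx":0,"ty":0.003,"tz":0.013,"rx":0,"ry":0,"rz":0},{"tx":0,"ty":0.003,"tz":0.013,"rx":0,"ry":0,"rz":0},{"tx":0,"ty":0.003,"tz":0.013,"rx":0,"ry":0,"rz":0},{"tx":0,"ty":0.003,"tz":0.013,"rx":0,"ry":0,"rz":0},{"tx":0,"ty":0.003,"tz":0.013,"rx":0,"ry":0,"rz":0}]'
python3 -m crank '[{"tx":0,"ty":0,"tz":0,"rx":0,"ry":0,"rz":0},{"tx":0,"ty":0,"tz":0,"rx":0,"ry":0,"rz":0},{"tx":0,"ty":0,"tz":0,"rx":0,"ry":0,"rz":0},{"tx":0,"ty":0,"tz":0,"rx":0,"ry":0,"rz":0},{"tx":0,"ty":0,"tz":0,"rx":0,"ry":0,"rz":0},{"tx":0,"ty":0,"tz":0,"rx":0,"ry":0,"rz":0},{"tx":0,"ty":0,"tz":0,"rx":0,"ry":0,"rz":0},{"tx":0,"ty":0,"tz":0,"rx":0,"ry":0,"rz":0}]' 34 20
```

```text
time: 12.45
ee_pos: [0.4729, -0.2194, 0.1015]
tool_rot: [-2.033, -2.395, 0.001]
ft_force: [0.4, -2.2, -0.3]
width: 0.0116
grip_force: 60.0
time: 13.25
ee_pos: [0.4731, -0.2193, 0.1014]
tool_rot: [-2.033, -2.395, -0.0]
ft_force: [0.4, 0.7, 0.2]
width: 0.034
grip_force: 0.0
```

Released, forces at zero. Next I go straight up, then back towards the robot, and look.

```bash
python3 -m crank '[{"tx":0,"ty":0,"tz":-0.03,"rx":0,"ry":0,"rz":0},{"tx":0,"ty":0,"tz":-0.08,"rx":0,"ry":0,"rz":0},{"tx":0,"ty":0,"tz":-0.16,"rx":0,"ry":0,"rz":0},{"tx":0,"ty":0,"tz":-0.25,"rx":0,"ry":0,"rz":0},{"tx":0,"ty":-0.1,"tz":-0.32,"rx":0,"ry":0,"rz":0},{"tx":0.1,"ty":-0.2,"tz":-0.32,"rx":0,"ry":0,"rz":0},{"tx":0.2,"ty":-0.25,"tz":-0.32,"rx":0,"ry":0,"rz":0},{"tx":0.3,"ty":-0.25,"tz":-0.32,"rx":0,"ry":0,"rz":0}]'
python3 - <<'E'
from station import *
import cv2,numpy as np
im=capture("scene")["color"];cv2.imwrite("pics/scene5.png",im);t=capture("top")["color"];cv2.imwrite("pics/top5.png",t)
a=cv2.resize(im[270:380,345:465],(480,440),interpolation=cv2.INTER_CUBIC);b=cv2.resize(t[232:312,376:434],(319,440),interpolation=cv2.INTER_CUBIC)
cv2.imwrite("pics/c5.png",np.hstack([a,b]))
E
```

```text
time: 14.05
ee_pos: [0.3529, -0.1166, 0.2311]
tool_rot: [2.036, 2.389, 0.001]
ft_force: [1.6, 0.4, 0.0]
width: 0.0337
grip_force: 0.0
```

View pics/c5.png

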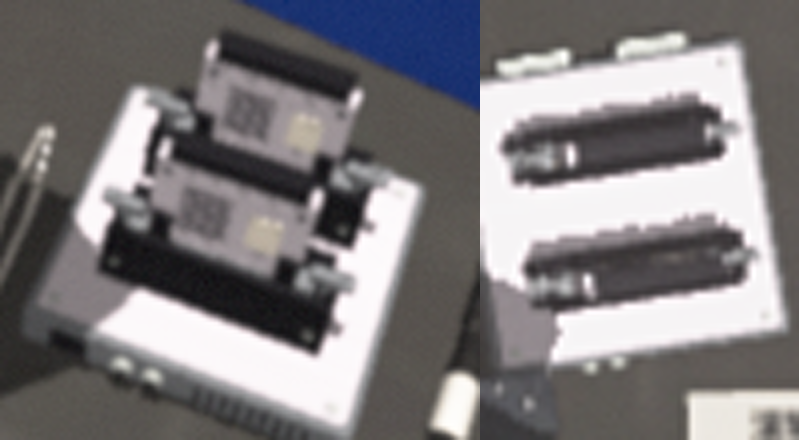

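View pics/scene5.png

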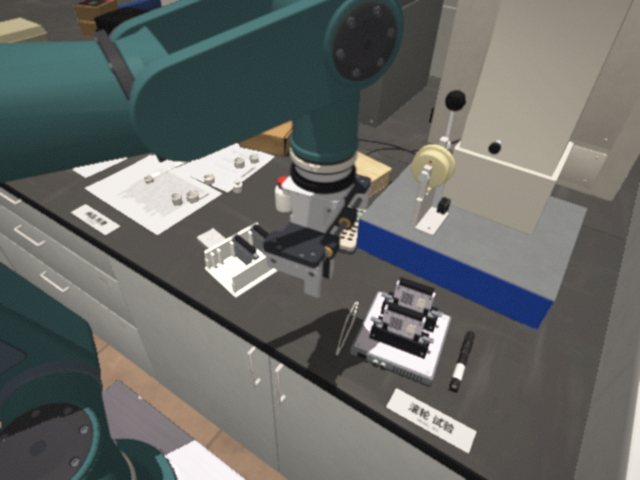

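The fitted module (c5 235,210) sits like the latched one behind it. Its levers at (130,205) and (325,275) have the same upright look as the reference levers, and the tweezers, marker and the part of the rack not hidden by the arm look undisturbed. Handing in.

```bash
python3 -c "
from station import *
print(sign_off())"
```

```text
the job is handed in; nothing more can be done
None
```

The module is latched in the near socket of the carrier with both levers upright; it held a tug of about 15 N without lifting free, and I let go and handed the job in at about 14 s (the arm partly hid the rack in the last picture).

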